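# Unlock the medicine box and open it

### The arm

A 6-joint arm with a two-finger parallel gripper is mounted at the origin on a cart in front of the work surface, level with it; the furniture and walls round the work are solid. World frame = base frame: x ahead of the robot, y to its left, z up, the work surface at z = 0. Lengths are in m, angles in rad, forces in N, time in s.
With the tool pointing down it reaches from about 0.275 to 0.875 m from the base axis. Payload 12.5 kg.
Tool frame: the origin (TCP) lies on the centre line of the jaws, within the pads' length; the fingertips stand r.finger_overhang ahead of it and the grasp point (between the pads) lies 3 mm ahead of it (r.finger_overhang is the distance from the TCP to the fingertips, in m); z points along the fingers, y is the line along which they close (so a half turn about z gives the same grasp; the last joint's range is limited). The gripper opens to 85 mm and grips with 20 to 120 N. Pads are 22 mm wide; open, the fingers measure 114 mm over their backs; the gripper's body (76 mm by 85 mm) begins 54 mm behind the grasp point. The pads swing forward as they close: fully open they stand 13 mm farther back than shut.
Start: joints at [1.112, 0.351, 1.652, -0, 1.139, -0.085], TCP at [0.201, 0.512, 0.253] pointing down, gripper open.
Joint ranges: [-2.75, 2.75], [-0.79, 2.1], [0.01, 2.65], [-1.57, 4.71], [0.07, 3.14], [-2.87, 2.87]. Speed limits (rad/s): [2.22, 2.22, 2.79, 3.14, 3.14, 3.14].

### API

Orientations are given as a unit quaternion [x, y, z, w].
In Python, from cell import r, optics gives the robot as it stands. The module is installed in compiled form; this text tells all that it offers. Calls block until the motion is done:
- r.move_to(position, orientation): joint-space move of the TCP to a pose.
- r.move_linear(position, rot=None, vel=0.15): straight line of the TCP; rot=None keeps the orientation; vel is the mean speed in m/s.
- r.set_joints(angles): joint-space move.
- r.set_gripper(opening, squeeze=None): opening from 0.0 (shut) to 1.0 (fully open); squeeze is the grip in N (None keeps the last); returns when the fingers have stopped.
- r.sleep(seconds).
- r.inverse_kinematics(position, orientation): joint angles nearest the present ones, or None.
- optics.get_image(name): name is "scene" or "top"; returns a dict with "pixels" (384x512x3 uint8, red, green, blue), "depth" (384x512 float32, m along the optical axis (not along the pixel's ray), 0 where there is no reading), "fx", "fy", "cx", "cy" (pixels), "camera_from_world" (4x4, takes a point from world to camera coordinates). Camera axes: x right, y down, z forward; pixel columns grow to the right and rows downward; lengths in m; the calibration is good to about 2 mm. A picture is of the moment at which its call begins.
A pose or a line that the arm cannot do raises r.PlanningError and nothing moves.
- r.hand_in(): hands the job in; it is judged then, once.
Readings, each from a call of its own:
- r.current_t(): time.
- r.current_q(): joint angles.
- r.current_qvel(): joint speeds.
- r.current_effort(): joint torques, N m.
- r.current_tool_pos(): TCP position.
- r.current_ee_rot(): TCP orientation.
- r.current_contact_force(): force on the tool from outside, world axes, zero at the start.
- r.current_torque(): the same for the moment, N m.
- r.current_opening(): opening from 0.0 (shut) to 1.0 (fully open).
- r.current_finger_force(): force on a finger pad.
Only numpy, scipy, OpenCV 4.12 (cv2) and the standard library are available. Lean on these libraries where they do the work, as an engineer would, in place of code of your own. Each camera call takes 0.05 s, during which the arm holds its last target. There are 200 camera calls.

### The job

Open the locked medicine box for the morning dose: take the red-capped key out of the wooden key block, push it fully home into the lock on the sloping front of the white medicine box, and turn it clockwise as far as it goes so that the bolt inside lets go of the lid. Then raise the lid until it stands about upright and let go, leaving the key home and turned in the lock. Leave the blue-capped key in its place and do not push the mug, the pepper mill, the salt shaker or the orange about.

Things in the scene. Friction and masses are not known exactly. Their poses are not given: they have to be found in the camera images.
- medicine_box: White steel medicine box, fixed, 186 deep (x), 210 wide (y), 120 high at the back. Origin: centre of its underside, on the table; its front (-x) faces the robot, turned 5 to 35 degrees to the robot's left. Front wall 68 high; above it a lock panel slopes up and back at 30 degrees to the horizontal to the front edge of the flat lid, 96 mm ahead of the back. A green cross marks the panel left of the lock.
- lock: Nickel lock plate 48 x 38 mm in the middle of the sloping panel, part of the box. Origin: centre of the keyhole's mouth on the plate's face, at (-49.5, 0, 96.6) mm in the box's frame. +z: straight out of the panel (up and towards the robot, 30 degrees from vertical); +x: up the slope, along the keyhole, a slot 20 x 5.5 mm with an 8 x 8 mm middle for the stem.
- lock_seat (a point): Where the key's tip lies when it is fully home: 32 mm straight in from the keyhole's mouth (lock frame 0, 0, -32 mm), its collar against the plate. The keyhole guides the bits for 18 mm; from 19 to 34 mm deep lies the turning piece with the same slot. The key can turn only when fully in, and cannot be drawn out while turned.
- lock_bolt (a joint): Angle of the turning piece that carries the hidden bolt (rad). 0: locked, slot in line with the keyhole; grows as the key turns clockwise (seen facing the lock), light friction 0.06 N m, stop at 1.3; stays where left. The lid's catch is free beyond about 0.75. The key has about 0.15 rad of play, so the key itself turns about 1.45 to the stop.
- box_lid (a joint): Opening angle of the lid (rad): 0 shut, 1.57 upright, stop at 1.75. The hinge runs along the box's y at the top of its back wall; it is stiff, so that the lid stays at any angle (about 6 N at the knob raise it). While the bolt is shut the lid gives only about 0.05.
- lid_knob (a point): Middle of the grip of the round black knob on the lid: head 24 mm in diameter, 24 to 41 mm above the lid's underside (the lid is 6 thick). This point is 31 mm above the underside, 22 mm back from the lid's front edge, on the middle line, 77 mm ahead of the hinge. It moves with the lid.
- lid_hinge (a point): A point on the lid's hinge line, at the middle of the box's back top edge, (93, 0, 120.5) mm in the box's frame. The hinge axis is the box's y.
- key_block: Oak key block, fixed, 110 x 46 mm on a dark base 122 x 58 mm, 48 high. Origin: centre of its underside. Two slots in its top at x = -28 and +28 mm, each 21 long (along x), 7 wide, 36 deep, hold the two keys upright, caps up; either key may be in either slot.
- red_key: Red-capped key, loose, about 40 g, 74 long. Origin: its tip; +z along the stem to the cap, x across bits and cap, y through their thickness. Bits 18 across, 3.5 thick, 12 long, nose bevelled, alike on both sides (fits turned half round too); stem 6 and collar 12 in diameter, the collar's underside 32 from the tip; flat cap from 40 to 74 mm, 30 wide (x), 10 thick (y).
- red_key_grip (a point): Middle of the red key's cap, 60 mm from the tip: the place to grip it, across its thickness. In the block the key hangs upright on its collar, tip 16 mm and this point 76 mm above the table, its x along the block's x, with 2 mm of play; it draws straight up.
- blue_key: The same key with a blue cap, in the other slot of the block; loose; to be left alone. Origin: its tip.
- mug: Green and white mug, 101 high, 78 in diameter with a handle, loose; leave alone. Origin: centre of its underside.
- pepper_mill: Wooden pepper mill, 160 high, 58 in diameter, loose; leave alone. Origin: centre of its underside.
- salt_shaker: Glass salt shaker, 90 high, 44 in diameter, loose; leave alone. Origin: centre of its underside.
- orange: Orange, 77 in diameter, loose; leave alone. Origin: its underside.

How it is judged:
By the outcome, as a careful person would: the job done as asked, in the order asked, and still so for the second after the job is handed in, with the robot touching nothing.
It also fails if it takes over 61 s, if anything falls off the work surface, if the arm or the gripper's body presses on something with over 40 N, if the wrist force passes 120 N, or if a joint passes its speed limit or range.

## Working session

There is one attempt and no reset: what is moved stays moved. The work goes in short steps, each a Python script; the robot and the scene stay as the last script left them, time stands still between calls to the robot, and variables do not carry over. Pictures are saved under pics/ and viewed, at most 10 in all, crops included, and the job is handed in when it is done.

```bash
mkdir -p pics
cat > h.py <<'E'
import numpy as np, cv2
from scipy.spatial.transform import Rotation as R
from cell import r, optics
def cap(name):
    d=optics.get_image(name); T=np.linalg.inv(d["camera_from_world"])
    v,u=np.mgrid[:384,:512]; z=d["depth"]
    P=np.stack([(u-d["cx"])/d["fx"]*z,(v-d["cy"])/d["fy"]*z,z,np.ones_like(z)],-1)@T.T
    return d,P[...,:3]
def save(d,fn,box=None,s=1):
    im=cv2.cvtColor(d["pixels"],cv2.COLOR_RGB2BGR)
    if box: im=im[box[1]:box[3],box[0]:box[2]]
    cv2.imwrite("pics/"+fn,cv2.resize(im,None,fx=s,fy=s,interpolation=cv2.INTER_CUBIC))
E
python3 - <<'E'
from h import *
for n in("scene","top"):
    d,P=cap(n); save(d,n+"1.png",s=1.5); np.savez("/tmp/"+n,P=P,im=d["pixels"])
    print(n,d["fx"],np.round(d["camera_from_world"],3).tolist())
print(r.finger_overhang,r.current_t())
E
```

```text
scene 349.5419877249456 [[0.706, -0.708, -0.013, -0.397], [-0.531, -0.517, -0.671, 0.353], [0.469, 0.481, -0.741, 0.83], [0.0, 0.0, 0.0, 1.0]]
top 347.42456231651335 [[0.012, -1.0, 0.006, -0.047], [-0.975, -0.013, -0.223, 0.553], [0.224, -0.003, -0.975, 1.065], [0.0, 0.0, 0.0, 1.0]]
0.022 0.1
```

View pics/scene1.png

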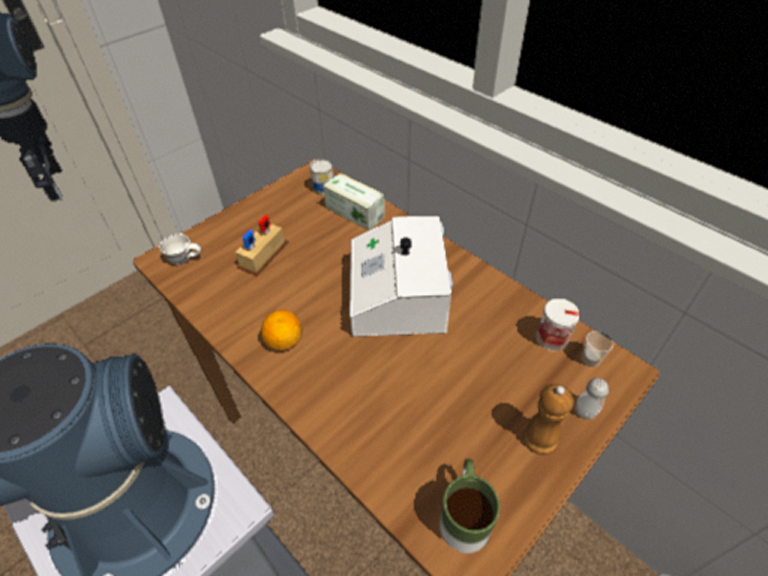

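View pics/top1.png

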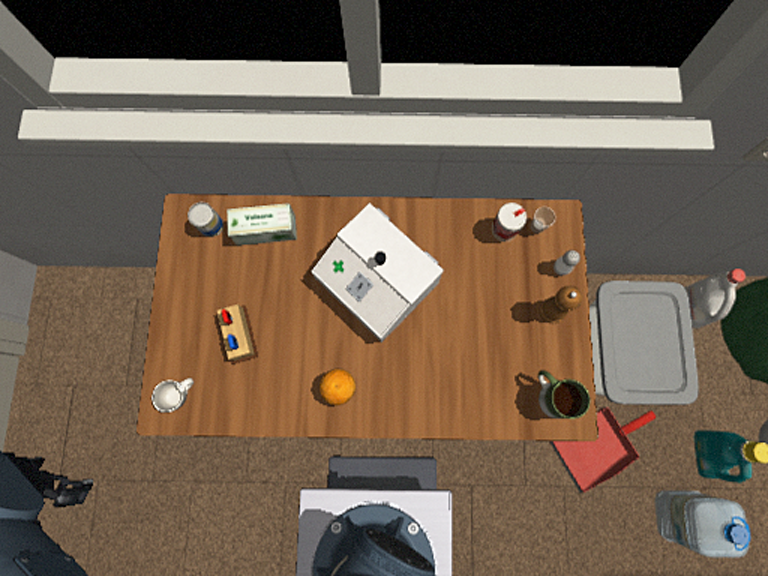

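The scene shows the box at top-view pixel (375,270), with the lock plate at (359,287) and its front facing the lower left. The key block is at (236,333), with the red key in the farther slot (226,317) and the blue key nearer (232,342). The orange is at (338,387), and the other items are well to the right.

```bash
cat > fit.py <<'E'
from h import *
from scipy.optimize import least_squares
for n in("top","scene"):
    f=np.load(f"/tmp/{n}.npz"); P=f["P"]; im=f["im"].astype(int)
    x,y,z=P[...,0],P[...,1],P[...,2]
    reg=(x>.2)&(x<.9)&(abs(y)<.6)
    tb=P[reg&(abs(z)<.008)]; print(n,"table z",np.median(tb[:,2]),tb[:,2].std())
    R_,G,B=im[...,0],im[...,1],im[...,2]
    for c,m in(("red",(R_>130)&(G<70)&(B<70)),("blue",(B>130)&(R_<90))):
        q=P[m&reg&(z>.04)&(z<.12)&(y>.1)]; print(c,len(q),np.median(q,0).round(4),q.min(0).round(3),q.max(0).round(3))
    q=P[reg&(y>.1)&(x<.66)&(abs(z-.048)<.006)&(R_>B+30)&(G>90)]
    # block top
    b=cv2.minAreaRect(q[:,:2].astype(np.float32)*1000); print("block",len(q),b)
    # box
    wh=reg&(z>.02)&(z<.17)&(abs(y)<.2)&(x>.4)&(abs(R_-B)<40)
    lid=wh&(abs(z-.126)<.005); ql=P[lid]
    print("lid",len(ql),np.median(ql[:,2]),cv2.minAreaRect(ql[:,:2].astype(np.float32)*1000))
    Q=P[wh]
    def sdf(p):
        c,s=np.cos(p[2]),np.sin(p[2]); dx,dy=Q[:,0]-p[0],Q[:,1]-p[1]
        X=c*dx+s*dy; Y=-s*dx+c*dy; Z=Q[:,2]-p[3]
        return np.max([-.093-X,X-.093,abs(Y)-.105,Z-.126,(-(X+.0495)*.5+(Z-.0966+.001)*.866)],0)
    best=min((least_squares(sdf,[.6,.02,a,0],loss="soft_l1",f_scale=.002) for a in(-.3,-.5,-.7)),key=lambda o:o.cost)
    print("boxfit",len(Q),best.x.round(4),np.median(abs(best.fun)))
    p=best.x;c,s=np.cos(p[2]),np.sin(p[2])
    dx,dy=x-p[0],y-p[1]; X=c*dx+s*dy; Y=-s*dx+c*dy
    g=im.sum(-1)/3
    pl=reg&(abs(X+.0495)<.03)&(abs(Y)<.04)&(z>.07)&(z<.125)
    mm=pl&(g<.85*np.median(g[pl&(abs(Y)>.03)]))
    print("plate box-frame X,Y,z",mm.sum(),np.array([X[mm].mean(),Y[mm].mean(),z[mm].mean()]).round(4),X[mm].min(),X[mm].max(),Y[mm].min(),Y[mm].max())
    kn=reg&(abs(X-.016)<.03)&(abs(Y)<.03)&(z>.148)
    print("knob",kn.sum(),X[kn].mean(),Y[kn].mean(),z[kn].max())
E
python3 fit.py
python3 - <<'E'
import sys; sys.path.insert(0,'.')
import numpy as np,cv2
a=np.load("/tmp/top.npz")["im"][:,:,::-1]
c1=cv2.resize(a[190:260,135:205],(480,480),interpolation=cv2.INTER_CUBIC)[:, :390];c2=cv2.resize(a[165:215,215:265],(400,400),interpolation=cv2.INTER_CUBIC)
o=np.zeros((480,800,3),np.uint8);o[:,:390]=c1;o[:400,400:]=c2
cv2.imwrite("pics/crop.png",o)
E
```

```text
top table z 0.00015424267521879642 0.002324958751999189
red 28 [0.5006 0.3214 0.0887] [0.49  0.315 0.077] [0.516 0.327 0.093]
blue 25 [0.4499 0.3038 0.0878] [0.438 0.299 0.083] [0.462 0.31  0.091]
block 372 ((434.73309326171875, 283.7734375), (370.4981689453125, 198.718505859375), 88.80862426757812)
lid 2216 0.1264996841046725 ((686.6651000976562, -0.333587646484375), (397.9275817871094, 314.28594970703125), 89.75057220458984)
boxfit 6810 [ 0.6917  0.0155 -1.6151  0.007 ] 0.039417892554437936
plate box-frame X,Y,z 13 [-0.0619 -0.0237  0.1183] -0.07800893019152542 -0.027888174138055333 -0.03896194996442042 0.0349089438521703fit.py:32: RuntimeWarning: Mean of empty slice.
  print("knob",kn.sum(),X[kn].mean(),Y[kn].mean(),z[kn].max())
  ret = ret.dtype.type(ret / rcount)
Traceback (most recent call last):
  File "fit.py", line 32, in <module>
    print("knob",kn.sum(),X[kn].mean(),Y[kn].mean(),z[kn].max())
                                                    ~~~~~~~~~^^
ValueError: zero-size array to reduction operation maximum which has no identity
```

View pics/crop.png

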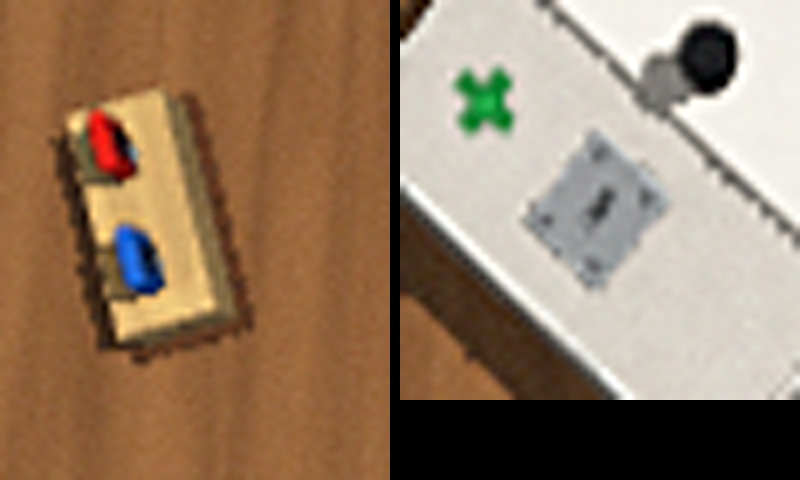

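The crop shows the red cap near crop pixel (112,148), blue at (138,260), and the plate centred at (598,207) with the keyhole slot running up the slope. My masks were too loose, so I'll refit with regions of interest.

```bash
python3 - <<'E'
s=open('fit.py').read()
s=s.replace("    tb=P","    v,u=np.mgrid[:384,:512]; a,b=(((204,134,297,229),(143,200,172,243)) if n=='top' else ((230,143,302,225),(152,140,192,184)))\n    inr=lambda k:(u>=k[0])&(u<k[2])&(v>=k[1])&(v<k[3])\n    rb,rk=inr(a),inr(b)\n    tb=P")
s=s.replace("(z<.12)&(y>.1)","(z<.12)&rk").replace("reg&(y>.1)&(x<.66)&(abs(z-.048)<.006)&(R_>B+30)&(G>90)","rk&(abs(z-.048)<.005)&(R_-B>25)&(G>90)")
s=s.replace("wh=reg&(z>.02)&(z<.17)&(abs(y)<.2)&(x>.4)","wh=rb&(z>.02)&(z<.135)").replace("kn=reg&","kn=").replace("z[kn].max()","z[kn].mean()")
s=s.replace("[.6,.02,a,0]","[.6,.0,a,0]").replace("b=cv2.min","b=cv2.min")
open('fit.py','w').write(s)
E
python3 fit.py
```

```text
top table z 0.00015424267521879642 0.002324958751999189
red 28 [0.5006 0.3214 0.0887] [0.49  0.315 0.077] [0.516 0.327 0.093]
blue 25 [0.4499 0.3038 0.0878] [0.438 0.299 0.083] [0.462 0.31  0.091]
block 350 ((477.86761474609375, 314.6666259765625), (110.43283081054688, 46.94305419921875), 17.63176155090332)
lid 2034 0.12651664882325564 ((635.9478759765625, -21.8560791015625), (215.35879516601562, 106.24691009521484), 47.06781768798828)
boxfit 4220 [ 6.063e-01  6.500e-03 -7.513e-01  3.000e-04] 0.0014306061626757852
plate box-frame X,Y,z 193 [-0.0527 -0.0008  0.0954] -0.07440100643724153 -0.026980542192512197 -0.021502150177445264 0.02188430324931951
knob 49 0.012110216195666384 -0.0014285126550028775 0.16077827851555287
scene table z -0.0021583435993490774 0.001922713231932459
red 38 [0.4942 0.3152 0.0826] [0.487 0.31  0.059] [0.513 0.325 0.088]
blue 33 [0.4409 0.2981 0.0833] [0.435 0.293 0.059] [0.459 0.308 0.09 ]
block 221 ((474.5890197753906, 311.37493896484375), (110.45463562011719, 48.39655685424805), 18.784420013427734)
lid 1717 0.123966661847832 ((635.4635620117188, -25.967971801757812), (217.48074340820312, 103.1544189453125), 46.75779724121094)
boxfit 4564 [ 0.6048  0.0036 -0.7518 -0.0021] 0.0009939874571771633
plate box-frame X,Y,z 151 [-0.0534  0.0003  0.0931] -0.07514906574486313 -0.031693618799658235 -0.02212446291883642 0.023928569890481016
knob 54 0.012451842490586874 -0.0047607660136141546 0.1558927699842786
```

```bash
sed -i 's/(-(X+.0495)\*.5+(Z-.0966+.001)\*.866)/(-(X+.093)*.5+(Z-.068)*.866)/' fit.py; python3 fit.py | grep -E "boxfit|plate|knob"
cat > plan.py <<'E'
from h import *
def setup(bx,by,yaw,kx,ky,kyaw):
    g={}
    B=R.from_euler('z',yaw); g['B']=B; o=np.array([bx,by,0]); g['o']=o
    L=B*R.from_euler('y',-30,degrees=True); g['L']=L  # lock frame
    g['mouth']=o+B.apply([-.0495,0,.0966])
    return g
def tool(zdir,ydir):
    z=np.array(zdir)/np.linalg.norm(zdir); y=np.array(ydir)/np.linalg.norm(ydir)
    return R.from_matrix(np.stack([np.cross(y,z),y,z],1))
E
python3 - <<'E'
from plan import *
yaw=-.7515; g=setup(.603,.007,yaw,0,0,0); L=g['L']; print(L.apply([0,0,1]),g['mouth'])
ka=np.radians(18.2); ky=np.array([-np.sin(ka),np.cos(ka),0])
for s in(1,-1):
    q=r.inverse_kinematics([.5028,.3218,.079],tool([0,0,-1],s*ky).as_quat()); print('grip',s,None if q is None else np.round(q,2))
    z=-L.apply([0,0,1]); T=tool(z,s*L.apply([0,1,0]))
    for turn in(0,1.5):
        for h in (.030,.09):
            q=r.inverse_kinematics(g['mouth']-z*(h),(T*R.from_euler('z',turn)).as_quat()); print('lock',s,turn,h,None if q is None else np.round(q,2))
    for a in(0,.8,1.6):
        h=g['o']+g['B'].apply([.093-.077*np.cos(a)+.031*np.sin(a),0,.12+.077*np.sin(a)+.031*np.cos(a)])
        q=r.inverse_kinematics(h+[0,0,.003],tool([0,0,-1],s*g['B'].apply([0,1,0])).as_quat()); print('knob',s,a,None if q is None else np.round(q,2))
E
```

```text
boxfit 4220 [ 6.041e-01  8.500e-03 -7.512e-01  7.000e-04] 0.001336003242362934
plate box-frame X,Y,z 192 [-0.05   -0.0007  0.0954] -0.07149890523073334 -0.02407800303612677 -0.02144398795539494 0.02194319006448143
knob 49 0.015012795552324423 -0.001373278243372473 0.16077827851555287
boxfit 4564 [ 0.6023  0.0059 -0.7515 -0.0019] 0.0009514232139012334
plate box-frame X,Y,z 151 [-0.0501  0.0003  0.0931] -0.07178311551770983 -0.02832091945001198 -0.022096839174776194 0.02394928434221371
knob 54 0.015819658202120144 -0.004752911267311367 0.1558927699842786
[-0.36533279  0.34136776  0.8660254 ] [0.56683205 0.04079541 0.0966    ]
grip 1 [ 0.49  0.66  1.65 -0.    0.84 -1.4 ]
lock 1 0 0.03 [ 0.18  0.48  1.94 -0.86  0.56  0.07]
lock 1 0 0.09 [ 0.24  0.37  1.95 -0.75  0.66 -0.01]
lock 1 1.5 0.03 [ 0.18  0.48  1.94 -0.86  0.56  1.57]
lock 1 1.5 0.09 [ 0.24  0.37  1.95 -0.75  0.66  1.49]
knob 1 0 [-0.08  0.58  1.56 -0.    1.   -0.9 ]
knob 1 0.8 [-0.13  0.58  1.43 -0.    1.13 -0.95]
knob 1 1.6 [-0.18  0.68  1.27 -0.    1.2  -1.  ]
grip -1 [ 0.49  0.66  1.65 -0.    0.84  1.74]
lock -1 0 0.03 None
lock -1 0 0.09 None
lock -1 1.5 0.03 [ 0.18  0.48  1.94 -0.86  0.56 -1.57]
lock -1 1.5 0.09 [ 0.24  0.37  1.95 -0.75  0.66 -1.66]
knob -1 0 [-0.08  0.58  1.56 -0.    1.    2.24]
knob -1 0.8 [-0.13  0.58  1.43 -0.    1.13  2.2 ]
knob -1 1.6 [-0.18  0.68  1.27 -0.    1.2   2.14]
```

Run:
```python
from plan import *
ka=np.radians(18.2); T=tool([0,0,-1],[-np.sin(ka),np.cos(ka),0]).as_quat()
k=np.array([.5028,.3218,.079])
r.move_to(k+[0,0,.09],T); r.set_gripper(.5)
r.move_linear(k,vel=.12); print(r.current_t(),r.current_contact_force().round(1) if hasattr(r.current_contact_force(),'round') else r.current_contact_force())
r.set_gripper(0,40); print(r.current_opening(),r.current_finger_force(),r.current_contact_force())
r.move_linear(k+[0,0,.09],vel=.12); print(r.current_t(),r.current_opening(),r.current_contact_force(),r.current_tool_pos())
d,P=cap("scene"); save(d,"held.png",(110,60,240,180),5)
im=d["pixels"].astype(int)
m=(im[...,0]>130)&(im[...,1]<70)&(im[...,2]<70)&(P[...,2]>.1)&(P[...,1]>.1); print(m.sum(),np.median(P[m],0))
```

```text
2.8667 [-1.   0.4  0.7]
0.10840767273259173 41.79056704044342 [-0.84150129  0.24321855  4.17734721]
4.1583 0.10949130045345509 [ 0.15821847  0.09104243 -0.82514175] [0.50240525 0.32156364 0.16817731]
20 [0.48918467 0.31415505 0.16048798]
```

View pics/held.png

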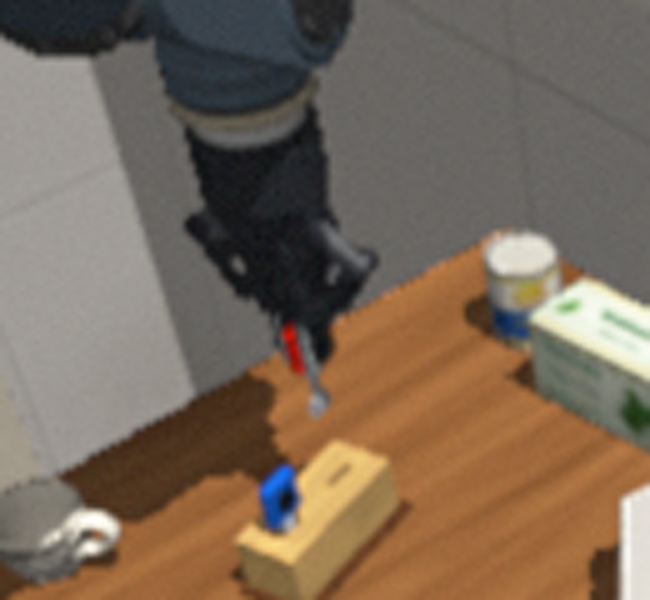

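The red key is held in the fingers (crop pixel 310,370). The blue key still sits in the block. Next I'll go to the lock and probe gently.

```bash
cat >> plan.py <<'E'
g=setup(.6032,.0072,-.7514,0,0,0); L=g['L']; Lz=L.apply([0,0,1]); M=g['mouth']
TL=tool(-Lz,L.apply([0,1,0]))
def lp(x,y,d,off=.063): return M+L.apply([x,y,d+off])   # key tip at (x,y,d) in lock frame
def F(): return L.inv().apply(np.array(r.current_contact_force()))
def here(): return L.inv().apply(np.array(r.current_tool_pos())-M)-[0,0,.063]
E
python3 - <<'E'
from plan import *
r.move_to(lp(0,0,.06),TL.as_quat()); r.move_linear(lp(0,0,.008),vel=.12); r.sleep(.2)
F0=F(); np.save('/tmp/F0',F0); print(r.current_t(),F0,here())
d=.006
while d>-.012:
    t=r.current_t(); r.move_linear(lp(0,0,d),vel=.03); f=F()-F0
    print(round(d,4),f.round(1),(here()*1e3).round(2),round(r.current_t()-t,3))
    if f[2]>5: break
    d-=.001
E
```

```text
6.2083 [ 0.24294999 -0.01855455 -0.13978312] [0.00025592 0.00032266 0.00865993]
0.006 [-0.5  0.  -0.1] [0.01 0.01 6.08] 0.25
0.005 [ 0.9 -0.1 -0.3] [-0.01 -0.02  4.96] 0.25
0.004 [-0.4  0.3 -0.1] [-0.03 -0.04  3.93] 0.25
0.003 [-1.  -0.1 -0.6] [-0.01 -0.03  2.95] 0.25
0.002 [-0.8  0.5 -0. ] [-0.02 -0.02  1.95] 0.25
0.001 [ 0.1  0.4 -0.7] [-0.05 -0.02  0.94] 0.25
0.0 [-1.2  0.4 -0.1] [-0.02 -0.03 -0.05] 0.25
-0.001 [-0.2 -0.4  0. ] [ 0.01 -0.02 -1.05] 0.25
-0.002 [-0.6 -0.2  0.6] [-0.03 -0.03 -2.06] 0.25
-0.003 [-0.7 -0.   0.2] [-0.02  0.   -3.04] 0.25
-0.004 [-0.3 -0.5 -0.9] [-0.01 -0.04 -4.06] 0.25
-0.005 [ 0.6 -0.3 -1. ] [-0.03 -0.03 -5.07] 0.25
-0.006 [-0.5  0.3 -0. ] [-0.02 -0.02 -6.05] 0.25
-0.007 [ 0.3 -0.4 -0.5] [ 0.01 -0.02 -7.04] 0.25
-0.008 [-0.9  0.6 -0.9] [-0.02 -0.01 -8.04] 0.25
-0.009 [-0.3 -0.3 -0.4] [-0.03 -0.04 -9.07] 0.25
-0.01 [1.  0.3 0.9] [-1.000e-02 -3.000e-02 -1.005e+01] 0.25
-0.011 [-0.8 -0.1  0.4] [ -0.05  -0.03 -11.07] 0.25
```

Run:
```python
from plan import *
F0=np.load('/tmp/F0.npy'); d=-.013
while d>-.0355:
    r.move_linear(lp(0,0,d),vel=.03); f=F()-F0
    print(round(d,4),f.round(1),(here()*1e3).round(2))
    if f[2]>8: break
    d-=.002 if d>-.029 else .001
print(r.current_t(),r.current_opening())
d,P=cap("scene"); save(d,"home.png",(220,120,320,215),6)
```

```text
-0.013 [ 0.1 -0.  -0.6] [ -0.02  -0.05 -13.13]
-0.015 [-1.6 -0.2 -0.5] [ -0.04  -0.06 -15.13]
-0.017 [-0.3 -0.5 -0.4] [ -0.02  -0.04 -17.11]
-0.019 [-0.6  0.6  0. ] [ -0.06  -0.05 -19.11]
-0.021 [-0.7 -0.6 -0.3] [ -0.05  -0.05 -21.11]
-0.023 [-0.1  0.4  0.4] [ -0.04  -0.06 -23.1 ]
-0.025 [-0.3  0.1 -0.6] [ -0.03  -0.04 -25.11]
-0.027 [ 0.5  0.1 -0.6] [ -0.04  -0.06 -27.11]
-0.029 [-0.9  0.1  0.8] [ -0.06  -0.05 -29.11]
-0.03 [-0.6 -0.   0.1] [-3.000e-02 -2.000e-02 -3.004e+01]
-0.031 [-1.  -0.8 -0.8] [-2.000e-02 -2.000e-02 -3.104e+01]
-0.032 [-1.6 -0.7  6.9] [  0.06   0.1  -31.73]
-0.033 [-2.  -2.7 16.5] [  0.18   0.19 -32.19]
13.9583 0.10739990415873389
```

View pics/home.png

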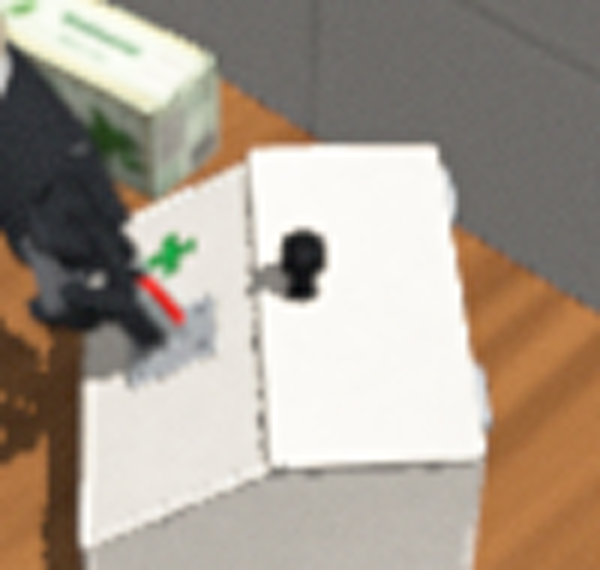

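The key is home with its collar at the plate (crop pixel 170,320). Now I'll turn it.

Run:
```python
from plan import *
r.set_gripper(0,80)
r.move_linear(lp(0,0,-.032),vel=.03)
q0=np.array(r.current_q()); T0=np.array(r.current_torque())@Lz; print(q0[5],T0)
for a in (.25,.5,.75,1.0,1.2,1.3,1.4,1.45,1.5,1.54,1.58):
    q=q0.copy(); q[5]+=a; r.set_joints(q); r.sleep(.05)
    tq=np.array(r.current_torque())@Lz-T0
    print(a,round(r.current_q()[5]-q0[5],3),tq.round(3),F().round(1),here()[2].round(4))
    if abs(tq)>.6: break
print(r.current_t(),r.current_opening())
```

```text
0.07280475305581217 -0.0537406668908084
0.25 0.245 0.046 [-1.6 -1.9  7.5] -0.0317
0.5 0.495 0.059 [-0.4 -2.   6.6] -0.0317
0.75 0.745 0.065 [ 0.6 -1.   6.9] -0.0317
1.0 0.995 0.062 [-0.2 -1.8  5.6] -0.0317
1.2 1.195 0.067 [-1.  -0.9  5.3] -0.0317
1.3 1.295 0.075 [-0.6 -0.9  5.6] -0.0317
1.4 1.395 0.088 [-0.2 -1.5  6. ] -0.0316
1.45 1.445 0.204 [ 0.3 -0.8  6.4] -0.0316
1.5 1.495 0.404 [-0.  -0.4  6. ] -0.0317
1.54 1.535 0.7 [-0.2 -0.6  6.3] -0.0317
17.9333 0.10150536361318402
```

Run:
```python
from plan import *
r.set_gripper(.35); r.move_linear(lp(0,0,.06),vel=.15)
d,P=cap("scene"); save(d,"turned.png",(220,120,320,215),6)
B=g['B']; T=tool([0,0,-1],B.apply([0,1,0])).as_quat()
def kp(a,u=.077,n=.033): return g['o']+B.apply([.093-u*np.cos(a)+n*np.sin(a),0,.1205+u*np.sin(a)+n*np.cos(a)])+[0,0,.003]
r.move_to(kp(0)+[0,0,.07],T); r.set_gripper(.5); r.move_linear(kp(0),vel=.12)
print(r.current_t(),r.current_contact_force())
r.set_gripper(0,30); print(r.current_opening(),r.current_contact_force())
for a in (.1,.2,.3):
    r.move_linear(kp(a),vel=.06); print(a,np.round(r.current_contact_force(),1),r.current_opening(),(np.array(r.current_tool_pos())-kp(a)).round(4))
print(r.current_t())
d,P=cap("scene"); save(d,"lid1.png",(200,80,320,215),4.4)
```

```text
22.1417 [ 0.57702643 -0.28325884  1.04102568]
0.2605688606024497 [-3.03394546 -1.18538117  6.34730046]
0.1 [-2.6  0.4  1.1] 0.2605617803549799 [-0.0001 -0.      0.0004]
0.2 [-5.5  1.4  2.6] 0.2624794840260618 [-0.0002  0.0001  0.0003]
0.3 [-5.5  2.   3.1] 0.2624735387490276 [-0.0002  0.0001  0.0004]
23.325
```

View pics/turned.png

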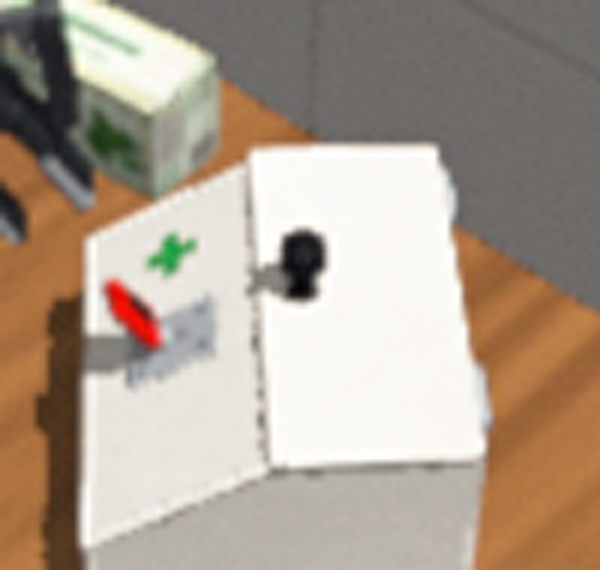

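View pics/lid1.png

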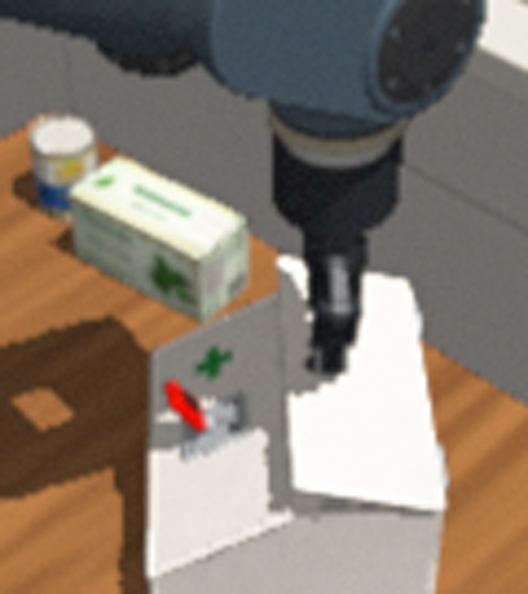

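The key stays turned (red cap across the slot at 135,315), and the lid is lifting with the knob held at (330,350). I'll continue the arc.

Run:
```python
from plan import *
B=g['B']
def kp(a,u=.077,n=.033): return g['o']+B.apply([.093-u*np.cos(a)+n*np.sin(a),0,.1205+u*np.sin(a)+n*np.cos(a)])+[0,0,.003]
for a in np.arange(.4,1.61,.1):
    r.move_linear(kp(a),vel=.05); f=np.array(r.current_contact_force()); print(round(a,2),f.round(1),round(r.current_opening(),3))
    if np.linalg.norm(f)>35: break
d,P=cap("scene"); save(d,"lid2.png",(200,80,320,215),4.4); print(r.current_t())
```

```text
0.4 [-6.5  1.6  2.4] 0.263
0.5 [-5.   2.3  3.2] 0.262
0.6 [-5.5  1.7  4.3] 0.268
0.7 [-6.4  1.3  4.3] 0.264
0.8 [-5.4  1.4  5.2] 0.263
0.9 [-5.   0.3  5. ] 0.259
1.0 [-4.3  0.9  5.6] 0.262
1.1 [-4.8 -0.8  4.9] 0.262
1.2 [-3.3 -1.2  5.3] 0.263
1.3 [-2.3 -2.4  5.7] 0.261
1.4 [-0.7 -2.   5.4] 0.263
1.5 [-0.6 -3.1  4.8] 0.263
1.6 [ 0.9 -4.   4.9] 0.265
27.5417
```

View pics/lid2.png

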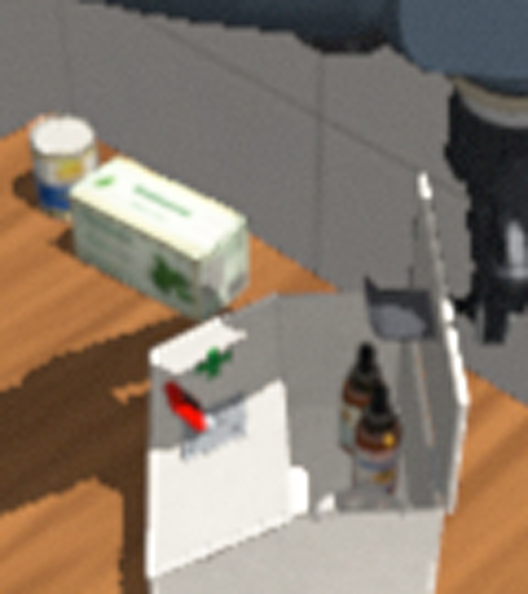

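The lid stands upright at (440,350), with the bolt free and the key in place. I'll release and retreat straight up.

Run:
```python
from plan import *
r.set_gripper(.5); p=np.array(r.current_tool_pos())
r.move_linear(p+[0,0,.13],vel=.12); r.sleep(.3)
d,P=cap("scene"); save(d,"end.png",s=1.5); print(r.current_t(),r.current_contact_force())
```

```text
29.4583 [-0.02889475 -0.12146516  0.09286936]
```

View pics/end.png

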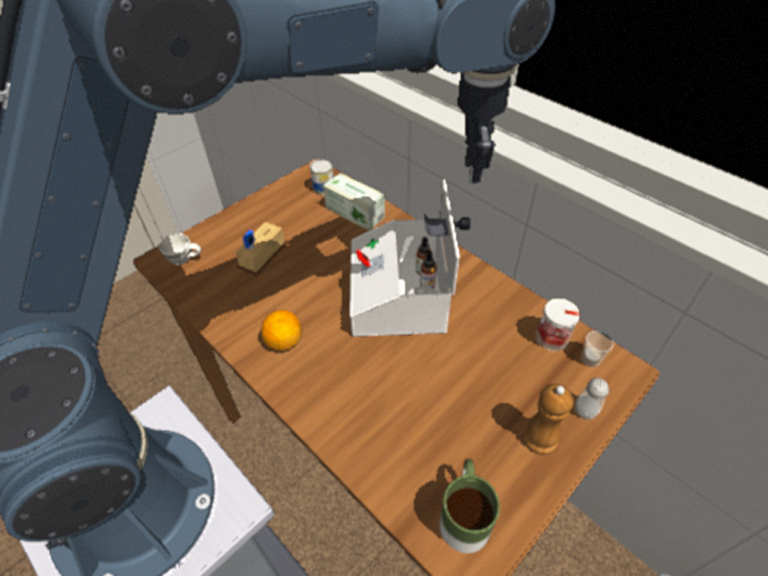

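The lid stands upright at (450,240), the red key is in the lock at (366,257), the blue key is in its block at (249,240), and nothing else has moved.

```bash
python3 -c "
from cell import r
print(r.hand_in())"
```

```text
the job is handed in; nothing more can be done
None
```

The job is handed in at about 29.5 s on the robot's clock: the red key is home and turned to its stop, the lid stands upright and released, and the last picture shows the blue key, mug, pepper mill, salt shaker and orange where they were.

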